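# Draw the barcode scanner and hold it on a canister's label

## Task

Draw the hand-held barcode scanner straight up out of its holster and hold it on the barcode label of the frosted canister: right way up with its handle below and its scan line level across the upright bars, beam on the middle of the label, nose about 10 cm from it, and turned up from straight-down to a slant of about 45 degrees so that it looks at the face of the label. Finish while still holding the scanner there, steady in the air, touching nothing; do not shift the canister or disturb the jug and jars beside it.

Things in the scene. Friction and masses are not known exactly. Their poses are not given: they have to be found in the camera images.
- scanner: White pistol-shaped barcode scanner, 0.14 to 0.22 kg, standing nose-down in the holster. Origin: centre of the nose face (window). Own z: from nose to tail (up while stowed); beam along -z, handle towards -x, scan line along y. Head 126 mm long: nose hood 40 (x) by 66 (y) mm up to z = 45 mm, narrowing to z = 66 mm, then a flat-sided rear, 43 mm wide in y, 37 in x. Mass centre x -16, z 66 mm.
- nose (a point): The scanner's origin again: centre of the window in the nose face.
- tail (a point): Grip point on the scanner's head axis, 105 mm behind the nose face, between the flat sides 43 mm apart in the scanner's y.
- butt (a point): Middle of the handle's free end, 108 mm out to the scanner's -x and 113 mm behind the nose face. The handle leaves the head 86 mm behind the nose face, leans 15 degrees towards the tail, is 27 mm thick in y and 31 mm deep.
- holster: Fixed holster stand: black upright pocket, 52 by 78 mm outside, open at the top, on a steel foot plate 130 by 120 mm. Origin on the table under the pocket's centre. Pocket floor (the nose stands on it) at z = 12 mm, rim at 67 mm; 2 mm play on each side of the nose. Same yaw as the stowed scanner: the handle lies over the holster's -x, towards the robot's side within 25 degrees.
- mouth (a point): Centre of the holster pocket's mouth, at its rim, 67 mm above the table.
- canister: Frosted round canister with a white snap lid, loose, 0.28 to 0.42 kg, 118 mm across the lid, 150 mm tall, wall about 52 mm radius at the label. Origin: centre of its underside. Own -x points out through the middle of the label, towards the robot's side within about 20 degrees.
- label (a point): Centre of the white barcode label on the canister's wall, 76 mm above the table, 53 mm from the canister's axis towards its -x. The label is 80 mm wide round the wall and 60 mm high, with upright black bars.
- jug: Bystander: empty clear measuring jug with a handle, loose, 120 by 169 mm, 135 mm tall. Origin: middle of its underside.
- squat_jar: Bystander: squat jar with a black cap, loose, 90 mm across, 71 mm tall. Origin: centre of its underside.
- tall_jar: Bystander: slim jar with a dark red cap, loose, 51 mm across, 103 mm tall. Origin: centre of its underside.
Mind the look-alikes: they are no part of the job. Leave any purple look-alike of the holster alone.

How it is judged:
By the outcome, as a careful person would: the job done as asked, in the order asked, and still so for the second after the job is handed in, while the arm keeps its last pose, push and grip.
It also fails if it takes over 32 s, if anything falls off the work surface, if the arm or the gripper's body presses on something with over 40 N, if the wrist force passes 120 N, or if a joint passes its speed limit or range.

## Robot

A 6-joint arm with a two-finger parallel gripper is mounted at the origin on a cart in front of the work surface, level with it; the furniture and walls round the work are solid. World frame = base frame: x ahead of the robot, y to its left, z up, the work surface at z = 0. Lengths are in m, angles in rad, forces in N, time in s.
With the tool pointing down it reaches from about 0.35 to 0.85 m from the base axis. Payload 8.1 kg.
Tool frame: the origin (TCP) lies on the mounting face of the last link; the fingertips stand 186 mm ahead of it and the grasp point (between the pads) lies 167 mm ahead of it; z points along the fingers, y is the line along which they close (so a half turn about z gives the same grasp; the last joint's range is limited). The gripper opens to 93 mm and grips with 3 to 60 N. Pads are 15 mm wide; open, the fingers measure 128 mm over their backs; the gripper's body (75 mm by 188 mm) begins 65 mm behind the grasp point.
Start: joints at [-0.085, 0.13, 1.488, -0, 1.523, -0.085], TCP at [0.6, 0, 0.405] pointing down, gripper open.
Joint ranges: [-2.96, 2.96], [-0.89, 2.26], [0.02, 2.5], [-1.34, 4.48], [0, 2.73], [-2.66, 2.66]. Speed limits (rad/s): [2.39, 2.39, 2.79, 3.14, 3.14, 3.14].

## Interface

Orientations are given as a rotation vector (axis times angle).
In Python, from plant import * gives the robot as it stands. The module is installed in compiled form; this text tells all that it offers.
- The arm moves only by the tool arm_command, never from a script. Its argument "increments" is a list of rows, each a list of 6 numbers: the shift along the tool's x, y, z in units of 0.2 m (1.0 is 0.2 m), then the turn, a rotation vector about the tool's x, y, z in units of pi rad (1.0 is pi rad). A call has exactly 5 rows; each row is the pose to reach, as a shift and turn from the pose commanded when the call began, along the tool's axes at that moment, turning the shorter way round; what a row does not reach only later rows make up. A row lasts 1/8 s, in which the tool goes at most 62.5 mm and 10.7 degrees, less where a joint would pass 70% of its speed; a pose out of reach is approached as far as the arm can. A call with a number of a shift or a turn outside -1 to 1 is refused whole. A call with a gripper value outside its range is refused whole. "fingers" is the closure, from -1 (fully open) to 1 (shut), set as the call begins (left out, the last holds). The fingers move at their own pace and stop on an object; "force" is the grip in N (left out, the last holds). Time passes only in rows, so rows that repeat a pose let the fingers close, or fill a call up. It gives the time, the measured TCP pose, the force, the opening and the grip force at its end, in the units of the state.
- read_state(): the state, without advancing time (a new reading comes with each control period).
- read_camera(name): name is "scene" or "side" or "wrist"; returns a dict with "image" (384x512x3 uint8, red, green, blue), "fx", "fy", "cx", "cy" (pixels), "T" (4x4, takes a point from camera to world coordinates). Camera axes: x right, y down, z forward; pixel columns grow to the right and rows downward; lengths in m; the calibration is good to about 2 mm. The wrist camera is an equidistant fisheye: a pixel r from the principal point sees the ray r / f radians off the axis. A picture is of the moment at which its call begins. There is no depth.
- close_job(): hands the job in; it is judged then, once.
The state is a dict: "t": time; "q": joint angles; "dq": joint speeds; "joint_torque": joint torques, N m; "tool_pos": TCP position; "orientation": TCP orientation; "force": force on the tool from outside, world axes, zero at the start; "wrist_torque": the same for the moment, N m; "opening": finger opening in m; "gripper_force": force on a finger pad.
Only numpy, scipy, OpenCV 4.12 (cv2) and the standard library are available. Lean on these libraries where they do the work, as an engineer would, in place of code of your own. Each camera call takes 0.05 s, during which the arm holds its last target. There are 200 camera calls.

## Working session

There is one attempt and no reset: what is moved stays moved. The work goes in short steps, Python scripts to look and compute and a tool call to move; the robot and the scene stay as the last step left them, time stands still between calls to the robot, and variables do not carry over. Pictures are saved under pics/ and viewed, at most 11 in all, crops included, and the job is handed in when it is done.

Besides the shell and the picture viewer there is one more tool, called after "Request:" as name(argument=value, ...) on one line, values as JSON. arm_command: Moves the arm, as the interface text tells. Shifts and turns lie within -1 to 1; 1 stands for 0.2 m of shift or pi rad of turn. Its arguments: {"type":"object","properties":{"increments":{"type":"array","items":{"type":"array","items":{"type":"number","minimum":-1,"maximum":1}}},"fingers":{"type":"number"},"force":{"type":"number"}},"required":["increments"]}

```bash
mkdir -p pics; cat > h.py <<'E'
from plant import *
import numpy as np, cv2, pickle
from scipy.spatial.transform import Rotation as R
def snap(n,save):
    c=read_camera(n); cv2.imwrite(f'pics/{save}.png',c['image'][:,:,::-1]); pickle.dump(c,open(f'pics/{save}.pkl','wb')); return c
def ray(c,u,v,fish=False):
    a=(u-c['cx'])/c['fx'];b=(v-c['cy'])/c['fy']
    if fish:
        r=np.hypot(a,b); d=np.array([np.sin(r)*a/r,np.sin(r)*b/r,np.cos(r)])
    else: d=np.array([a,b,1.])
    T=c['T']; d=T[:3,:3]@d
    return T[:3,3],d/np.linalg.norm(d)
def atz(c,u,v,z,fish=False):
    o,d=ray(c,u,v,fish); return o+d*(z-o[2])/d[2]
def proj(c,p):
    q=np.linalg.inv(c['T'])@np.r_[p,1]; return c['cx']+c['fx']*q[0]/q[2],c['cy']+c['fy']*q[1]/q[2]
def tri(*rs):
    A=0;b=0
    for o,d in rs:
        M=np.eye(3)-np.outer(d,d);A=A+M;b=b+M@o
    return np.linalg.solve(A,b)
E
python3 - <<'E'
from h import *
ims=[snap(n,n+'0')['image'] for n in('scene','side')]
w=snap('wrist','wrist0')
for n in('scene0','side0'):
    i=cv2.imread(f'pics/{n}.png'); cv2.imwrite(f'pics/{n}b.png',cv2.resize(i,(800,600),interpolation=cv2.INTER_CUBIC))
    c=pickle.load(open(f'pics/{n}.pkl','rb')); print(c['fx'],c['cx'],c['cy'],c['T'].round(3))
print(w['fx'],w['T'].round(3))
E
```

```text
439.7006879010628 253.93722825788979 194.00553413459562 [[ 0.72  -0.516  0.464  0.089]
 [-0.694 -0.522  0.496 -0.561]
 [-0.014 -0.679 -0.734  0.845]
 [ 0.     0.     0.     1.   ]]
492.29877142237467 259.53414576222167 190.89400706335525 [[-0.851 -0.327  0.412  0.124]
 [-0.525  0.503 -0.686  0.682]
 [ 0.017 -0.8   -0.6    0.781]
 [ 0.     0.     0.     1.   ]]
297.3186396354542 [[ 1.     0.002 -0.002  0.598]
 [ 0.001 -0.966 -0.258  0.072]
 [-0.002  0.258 -0.966  0.385]
 [ 0.     0.     0.     1.   ]]
```

View pics/scene0b.png

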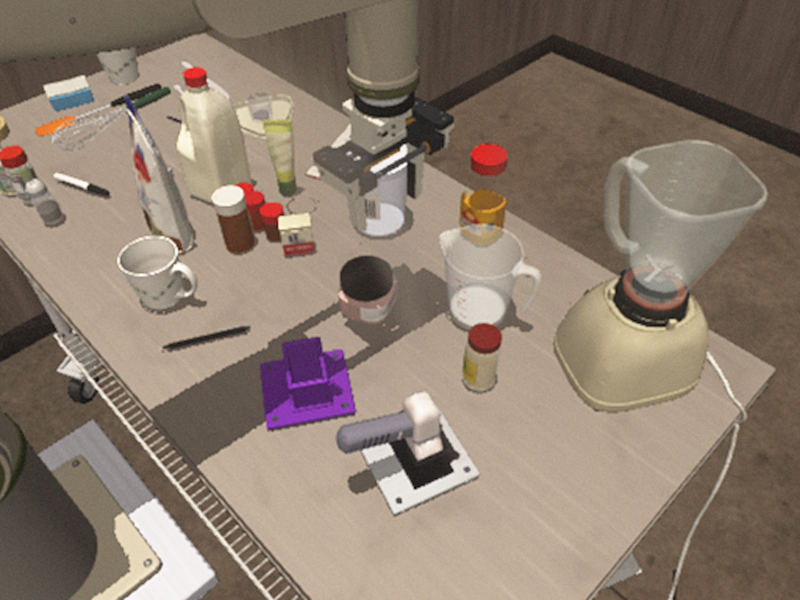

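View pics/side0b.png

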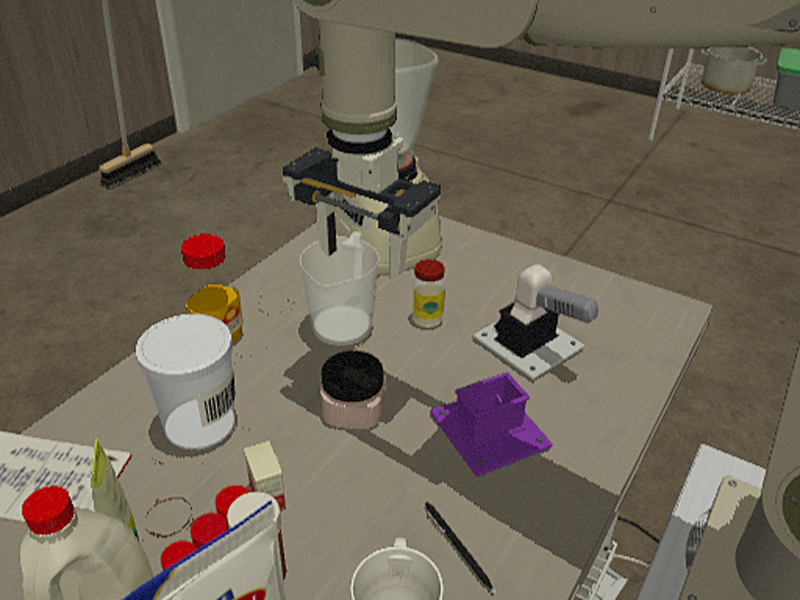

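View pics/wrist0.png

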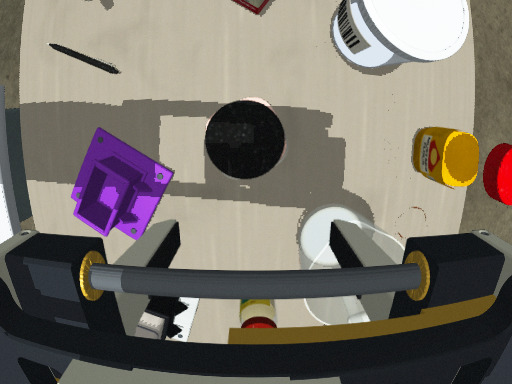

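The black holster with the white scanner is at (425,430) in scene and (530,310) in side. The purple look-alike, empty, is at (305,385) and (490,420). The canister is at (190,380) in side, with its label at (218,402). The squat jar, jug and tall jar stand between them. Next I'll check the choice in a close crop.

```bash
python3 - <<'E'
import cv2,numpy as np
s=cv2.imread('pics/scene0.png');d=cv2.imread('pics/side0.png')
f=lambda i,x,y,w,h:cv2.resize(i[y:y+h,x:x+w],(w*4,h*4),interpolation=cv2.INTER_CUBIC)
a=f(s,210,245,100,85);b=f(d,295,165,100,85);c=f(d,80,195,100,65);e=f(s,215,95,100,65)
cv2.imwrite('pics/crop1.png',np.vstack([np.hstack([a,b]),np.hstack([c,e])]))
E
```

```text
(no output)
```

View pics/crop1.png

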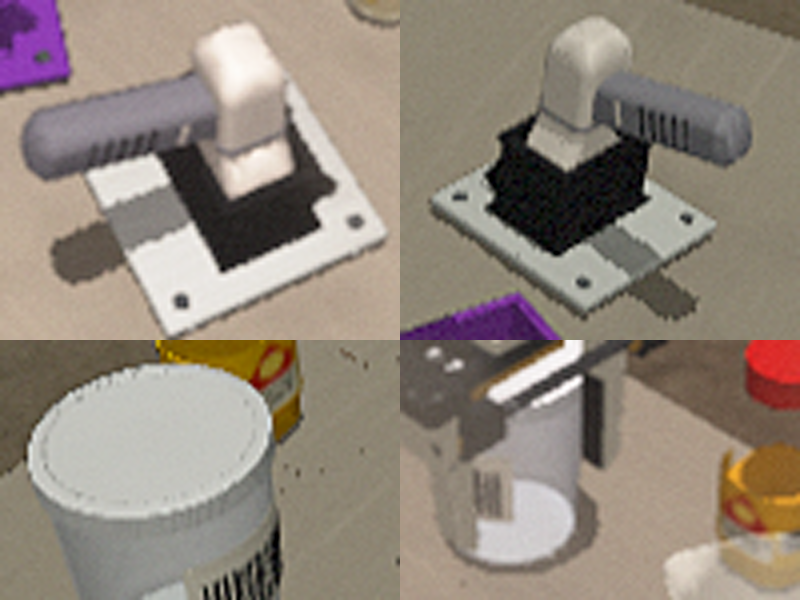

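The crop confirms it: the white scanner stands in the black holster on a steel plate. The handle end is at crop (40,150) in scene and (735,140) in side.

```bash
python3 - <<'E'
from h import *
from scipy.optimize import least_squares
L=lambda n:pickle.load(open(f'pics/{n}.pkl','rb'))
s,d,w=L('scene0'),L('side0'),L('wrist0')
A=lambda u,v:(210+u/4,245+v/4)
B=lambda u,v:(295+(u-400)/4,165+v/4)
C=lambda u,v:(80+u/4,195+(v-340)/4)
print('plate scene',[atz(s,*A(*p),.006).round(3)[:2] for p in[(168,337),(387,237),(88,175)]])
print('plate side',[atz(d,*B(*p),.006).round(3)[:2] for p in[(430,203),(585,315),(716,223)]])
print('butt',tri(ray(s,*A(42,148)),ray(d,*B(735,138))))
print('top',tri(ray(s,*A(238,42)),ray(d,*B(592,30))))
print('lid side',[atz(d,*C(*p),.148).round(3)[:2] for p in[(28,440),(272,440),(160,365),(140,516),(60,390),(240,385)]])
# label edges in wrist pic, intersect z
print('lid wrist',[atz(w,*p,.15,True).round(3)[:2] for p in[(468,20),(456,48),(400,62),(370,40),(362,10)]])
c=w['image'][0:90,300:480]; e=d['image'][225:300,85:160]
cv2.imwrite('pics/crop2.png',np.hstack([cv2.resize(c[:,:90,::-1],(400,400),interpolation=2),cv2.resize(e[:,:,::-1],(400,400),interpolation=2)]))
E
```

```text
plate scene [array([ 0.357, -0.26 ]), array([ 0.479, -0.3  ]), array([ 0.391, -0.162])]
plate side [array([ 0.514, -0.176]), array([ 0.391, -0.135]), array([ 0.357, -0.254])]
butt [ 0.34222003 -0.1907997   0.12060672]
top [ 0.44327202 -0.22123663  0.13706269]
lid side [array([0.793, 0.224]), array([0.693, 0.159]), array([0.782, 0.145]), array([0.708, 0.234]), array([0.81 , 0.188]), array([0.736, 0.135])]
lid wrist [array([0.802, 0.178]), array([0.783, 0.146]), array([0.72 , 0.122]), array([0.693, 0.137]), array([0.687, 0.164])]
```

View pics/crop2.png

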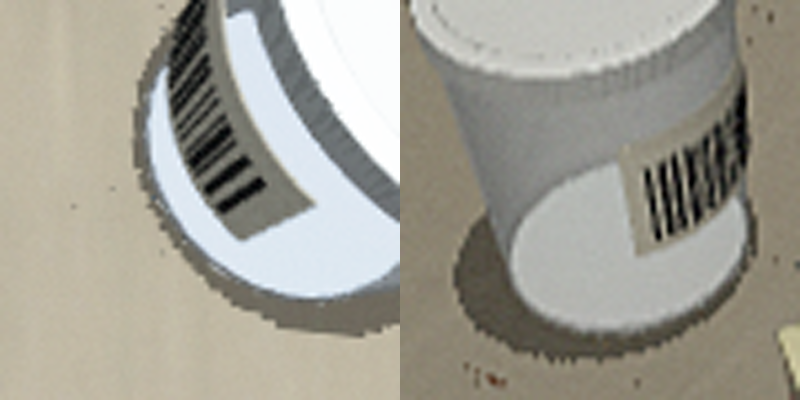

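```bash
cat >> h.py <<'E'
def cmd(P,Rm,st=None):
    st=st or read_state(); R0=R.from_rotvec(st['orientation'])
    d=R0.inv().apply(np.array(P)-st['tool_pos'])/.2; r=(R0.inv()*Rm).as_rotvec()/np.pi
    print('full inc',np.r_[d,r].round(4))
def tool_for_scan(Rs): # tool z=-scan z, tool y // scan y ; sign chosen at runtime
    return Rs
E
python3 - <<'E'
from h import *
from scipy.optimize import least_squares
L=lambda n:pickle.load(open(f'pics/{n}.pkl','rb'))
s,d,w=L('scene0'),L('side0'),L('wrist0')
C=lambda u,v:(80+u/4,195+(v-340)/4)
P=np.array([atz(d,*C(*p),.148)[:2] for p in[(28,440),(272,440),(160,365),(140,516),(60,390),(240,385)]])
P2=np.array([atz(w,*p,.148,True)[:2] for p in[(468,20),(456,48),(400,62),(370,40),(362,10)]])
for Q in(P,P2,np.r_[P,P2]):
    f=least_squares(lambda c:np.hypot(*(Q-c).T)-.059,[.74,.19]); print('can',f.x.round(4),f.fun.round(4)); 
c0=f.x
def cyl(o,dd,c,r=.053):
    a=dd[:2]@dd[:2];e=o[:2]-c;b=e@dd[:2];t=(-b-np.sqrt(b*b-a*(e@e-r*r)))/a
    p=o+t*dd; return p.round(4),np.degrees(np.arctan2(p[1]-c[1],p[0]-c[0]))-180
S=lambda u,v:(85+(u-400)/5.333,225+v/5.333); W=lambda u,v:(300+u/4.444,v/4.444)
for c in(c0,c0+[.003,0],c0+[0,.003]):
    print([cyl(*ray(d,*S(*p)),c) for p in[(622,152),(638,252)]],[cyl(*ray(w,*W(*p),True),c) for p in[(315,205),(243,240)]])
st=read_state(); print(st['tool_pos'],R.from_rotvec(st['orientation']).as_matrix().round(3),st['opening'])
E
```

```text
can [0.7467 0.1907] [-0.0017  0.0033 -0.0012 -0.0006  0.0041 -0.0024]
can [0.741 0.179] [ 0.0034 -0.0043  0.001   0.0038 -0.0034]
can [0.7434 0.1858] [ 0.0039 -0.002  -0.0028  0.0011  0.0074 -0.0078  0.0014 -0.0017  0.0082
  0.0101  0.0009]
[(array([0.7019, 0.2188, 0.1008]), np.float64(-38.5639918619394)), (array([0.7028, 0.2199, 0.0489]), np.float64(-40.109338422880256))] [(array([0.7113, 0.1436, 0.1053]), np.float64(-307.20121423346814)), (array([0.7106, 0.1441, 0.057 ]), np.float64(-308.18331418211596))]
[(array([0.7038, 0.2173, 0.0986]), np.float64(-36.536174879665936)), (array([0.7046, 0.2185, 0.0466]), np.float64(-38.08673178810349))] [(array([0.713 , 0.1446, 0.1012]), np.float64(-309.04330335344616)), (array([0.7123, 0.1452, 0.0521]), np.float64(-310.02907220164957))]
[(array([0.7005, 0.22  , 0.1024]), np.float64(-36.03161917795242)), (array([0.7014, 0.2211, 0.0507]), np.float64(-37.573776142068795))] [(array([0.7135, 0.145 , 0.0998]), np.float64(-304.24844428313867)), (array([0.7128, 0.1455, 0.0506]), np.float64(-305.2697510779665))]
[5.99824584e-01 4.06557045e-05 4.03922141e-01] [[-0.     1.    -0.001]
 [ 1.     0.     0.   ]
 [ 0.    -0.001 -1.   ]] 0.09263156877398256
```

```bash
cat >> h.py <<'E'
F=R.from_matrix(np.diag([1,-1,-1]))
def tool(yaw,tilt=0): return R.from_euler('ZY',[yaw,-tilt],degrees=True)*F
E
python3 - <<'E'
from h import *
cmd([.444,-.222,.365],tool(-17))
E
```

```text
full inc [-1.1102e+00 -7.7890e-01  1.9560e-01 -4.0000e-04  4.0000e-04  5.9450e-01]
```

Request:
arm_command(increments=[[-0.11,-0.08,0,0,0,0.058],[-0.22,-0.16,0,0,0,0.116],[-0.33,-0.24,0,0,0,0.174],[-0.44,-0.32,0,0,0,0.232],[-0.55,-0.4,0,0,0,0.29]], fingers=-1)

```text
t: 0.78
tool_pos: [0.5193, -0.1106, 0.4044]
orientation: [-2.975, -1.009, 0.001]
force: [0.1, 0.3, -0.2]
opening: 0.093
gripper_force: 0.0
```

```bash
python3 - <<'E'
from h import *
cmd([.444,-.222,.365],tool(-17))
E
```

```text
full inc [-6.377e-01  2.132e-01  1.971e-01 -1.000e-04  2.000e-04  3.025e-01]
```

Request:
arm_command(increments=[[-0.13,0.04,0.04,0,0,0.059],[-0.26,0.08,0.08,0,0,0.118],[-0.39,0.13,0.12,0,0,0.177],[-0.52,0.17,0.16,0,0,0.236],[-0.638,0.213,0.197,0,0,0.295]])

```text
t: 1.4
tool_pos: [0.4446, -0.2225, 0.3648]
orientation: [-3.112, 0.428, 0.001]
force: [-0.0, 0.2, -0.9]
opening: 0.093
gripper_force: 0.0
```

Request:
arm_command(increments=[[0,0,0,0,0,0.0075],[0,0,0,0,0,0.0075],[0,0,0,0,0,0.0075],[0,0,0,0,0,0.0075],[0,0,0,0,0,0.0075]])

```text
t: 2.02
tool_pos: [0.4455, -0.2215, 0.3654]
orientation: [3.109, -0.453, 0.0]
force: [-1.5, 1.1, -1.0]
opening: 0.0928
gripper_force: 0.0
```

```bash
python3 - <<'E'
from h import *
cmd([.444,-.222,.365],tool(-17))
s=snap('scene','s1');d=snap('side','d1');w=snap('wrist','w1')
f=lambda i,x,y,w,h:cv2.resize(i[y:y+h,x:x+w,::-1],(400,400*h//w),interpolation=2)
W=w['image']
top=np.hstack([f(s['image'],210,220,100,80),f(d['image'],295,130,100,80)])
bot=np.hstack([f(W,100,150,312,218),np.zeros((279,400,3),np.uint8)])
cv2.imwrite('pics/v1.png',np.vstack([top,bot]))
E
```

```text
full inc [-0.0066  0.0045  0.0021  0.     -0.      0.0023]
```

View pics/v1.png

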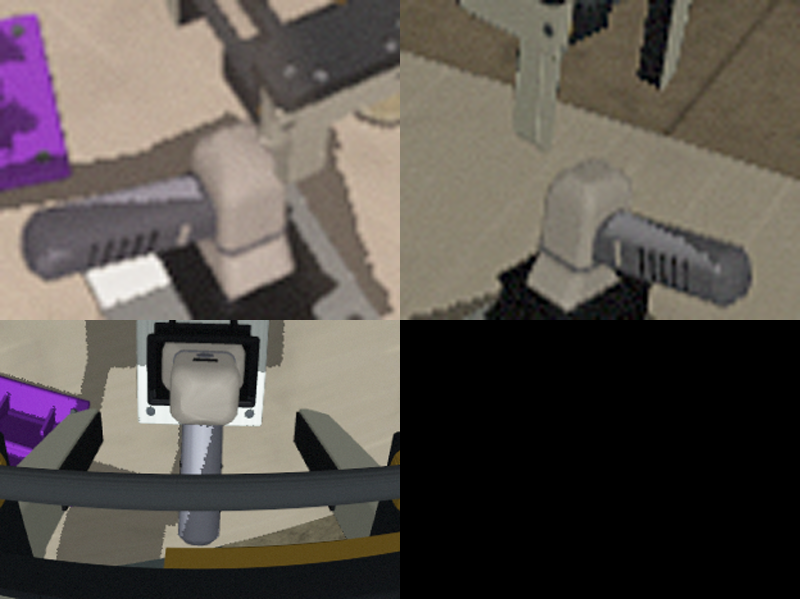

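The wrist crop shows the head centred at (205,385), with edges at 171 and 239. The handle runs straight down to (199,540), between the fingers.

```bash
python3 - <<'E'
from h import *
w=pickle.load(open('pics/w1.pkl','rb'));s=pickle.load(open('pics/s1.pkl','rb'));d=pickle.load(open('pics/d1.pkl','rb'))
W=lambda u,v:(100+u*.78,150+(v-320)*.78)
st=read_state();T=tool(-17).inv()
def rel(p): return T.apply(p-st['tool_pos']).round(4)
print('scanner frame: x along tool x, y tool y')
for n,p,z in[('headL',(171,395),.127),('headR',(239,395),.127),('butt',(199,530),.138),('hndtop',(202,430),.115),('plateL',(137,423),.006),('plateR',(265,424),.006),('pockL',(148,405),.067),('pockR',(259,403),.067),('pockFarL',(153,333),.067),('pockFarR',(255,333),.067)]:
    q=atz(w,*W(*p),z,True); print(n,q.round(4),rel(q))
t=tri(ray(s,210+240/4,220+138/4),ray(d,295+190/4,130+165/4),ray(w,*W(205,388),True));print('top tri',t,rel(t))
E
```

```text
scanner frame: x along tool x, y tool y
headL [ 0.4472 -0.2052  0.127 ] [-0.0031 -0.0164  0.2384]
headR [ 0.4354 -0.2447  0.127 ] [-0.0028  0.0249  0.2384]
butt [ 0.3526 -0.1948  0.138 ] [-0.0966  0.0014  0.2274]
hndtop [ 0.4146 -0.2154  0.115 ] [-0.0313  0.0029  0.2504]
plateL [ 0.3933 -0.1447  0.006 ] [-0.0723 -0.0584  0.3594]
plateR [ 0.3566 -0.2638  0.006 ] [-0.0726  0.0662  0.3594]
pockL [ 0.4266 -0.1755  0.067 ] [-0.0314 -0.0387  0.2984]
pockR [ 0.4034 -0.2592  0.067 ] [-0.0292  0.0481  0.2984]
pockFarL [ 0.4794 -0.197   0.067 ] [ 0.0253 -0.0335  0.2984]
pockFarR [ 0.4578 -0.2699  0.067 ] [0.026  0.0424 0.2984]
top tri [ 0.44650758 -0.22400895  0.13767948] [0.0017 0.0019 0.2277]
```

Request:
arm_command(increments=[[-0.006,0.018,0.1,0,0,0],[-0.006,0.018,0.2,0,0,0],[-0.006,0.018,0.3,0,0,0],[-0.006,0.018,0.36,0,0,0],[-0.006,0.018,0.405,0,0,0]])

```text
t: 2.8
tool_pos: [0.4431, -0.2249, 0.2839]
orientation: [-3.108, 0.455, 0.0]
force: [-0.1, 0.7, 0.4]
opening: 0.0931
gripper_force: 0.0
```

```bash
python3 - <<'E'
from h import *
w=snap('wrist','w2');s=snap('scene','s2');d=snap('side','d2')
f=lambda i,x,y,w,h:cv2.resize(i[y:y+h,x:x+w,::-1],(400,400*h//w),interpolation=2)
top=np.hstack([f(s['image'],210,220,100,80),f(d['image'],295,130,100,80)])
bot=np.hstack([f(w['image'],100,150,312,218),np.zeros((279,400,3),np.uint8)])
cv2.imwrite('pics/v2.png',np.vstack([top,bot]))
st=read_state();print(st['tool_pos'],st['force'])
E
```

```text
[ 0.44311179 -0.224943    0.28426571] [ 0.40602532 -0.07323038 -0.37098665]
```

View pics/v2.png

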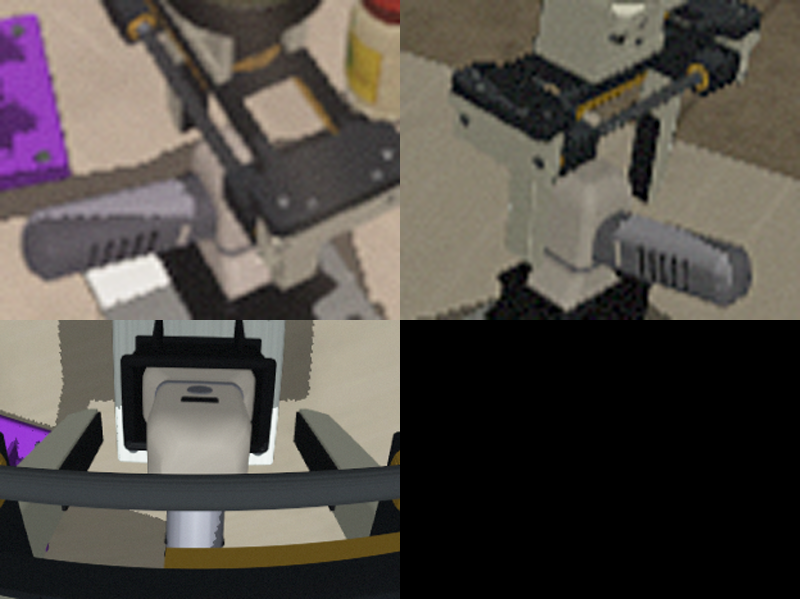

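The head, with edges at 148 and 250, sits midway between the fingers at 103 and 295. Closing now.

Request:
arm_command(increments=[[0,0,0,0,0,0],[0,0,0,0,0,0],[0,0,0,0,0,0],[0,0,0,0,0,0],[0,0,0,0,0,0]], fingers=1, force=40)

```text
t: 3.58
tool_pos: [0.4431, -0.225, 0.2844]
orientation: [3.108, -0.455, 0.0]
force: [-0.8, 0.4, 0.7]
opening: 0.0475
gripper_force: 0.0
```

Request:
arm_command(increments=[[0,0,0,0,0,0],[0,0,0,0,0,0],[0,0,-0.02,0,0,0],[0,0,-0.04,0,0,0],[0,0,-0.06,0,0,0]])

```text
t: 4.2
tool_pos: [0.4431, -0.225, 0.2967]
orientation: [3.108, -0.455, 0.0]
force: [0.4, 0.2, -2.9]
opening: 0.0435
gripper_force: 39.7
```

Request:
arm_command(increments=[[0,0,-0.05,0,0,0],[0,0,-0.1,0,0,0],[0,0,-0.17,0,0,0],[0,0,-0.25,0,0,0],[0,0,-0.35,0,0,0]])

```text
t: 4.82
tool_pos: [0.443, -0.2249, 0.3676]
orientation: [3.108, -0.455, 0.0]
force: [0.6, 0.2, -1.2]
opening: 0.0431
gripper_force: 39.7
```

Request:
arm_command(increments=[[0,0,-0.15,0,0,0],[0,0,-0.3,0,0,0],[0,0,-0.45,0,0,0],[0,0,-0.47,0,0,0],[0,0,-0.47,0,0,0]])

```text
t: 5.45
tool_pos: [0.443, -0.2249, 0.46]
orientation: [3.108, -0.455, -0.0]
force: [0.6, -0.2, -2.1]
opening: 0.0434
gripper_force: 39.7
```

```bash
cat >> h.py <<'E'
def final(c,yaw,tilt=45,dist=.1,pitch=0,grip=.105,back=0):
    n=np.array([np.cos(np.radians(yaw)),np.sin(np.radians(yaw)),0])
    lab=np.r_[c,.076]-.053*n
    Rs=R.from_euler('ZY',[yaw,-tilt],degrees=True); z=Rs.apply([0,0,1])
    P=lab+z*(dist+grip+.167)-back*n
    return P,Rs*F
E
python3 - <<'E'
from h import *
st=read_state();print(st['q'],st['force'],st['wrist_torque'])
P,Rt=final([.745,.187],6.5); print(P); cmd(P,Rt)
s=snap('scene','s3');d=snap('side','d3');w=snap('wrist','w3')
f=lambda i,x,y,w,h:cv2.resize(i[y:y+h,x:x+w,::-1],(400,300),interpolation=2)
cv2.imwrite('pics/v3.png',np.vstack([np.hstack([f(s['image'],190,150,160,120),f(d['image'],275,50,160,120)]),np.hstack([f(w['image'],0,0,512,384),f(d['image'],0,60,400,300)])]))
E
```

```text
[-5.72983460e-01 -1.68090396e-01  1.68301792e+00 -1.33322342e-05
  1.62667307e+00  1.28839570e+00] [ 0.6001194  -0.23746998 -2.13371958] [ 0.07016604  0.06540129 -0.07080487]
[0.43098785 0.15122283 0.33904372]
full inc [-0.5966 -1.7846  0.605   0.0505  0.2465 -0.1219]
```

View pics/v3.png

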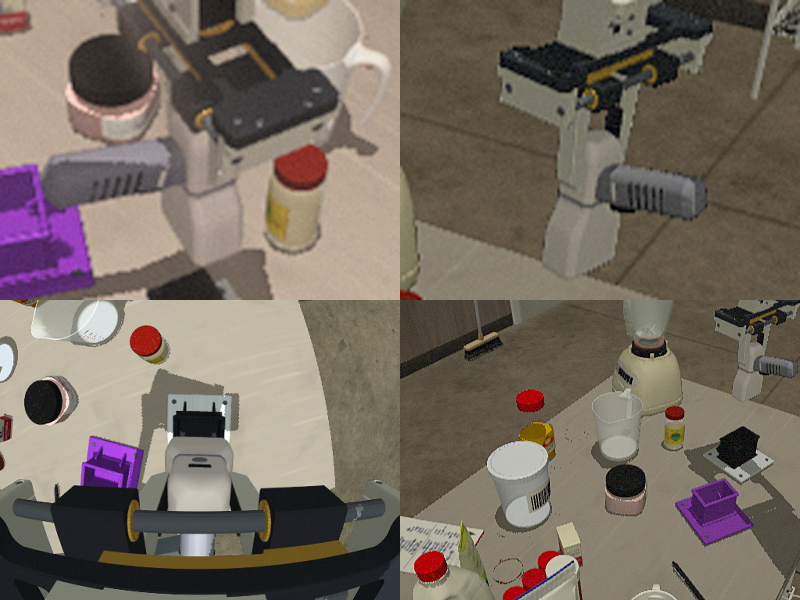

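The scanner is out of the holster, held upright, clear of everything.

```bash
python3 - <<'E'
from h import *
cmd([.44,-.03,.46],tool(-5,0))
E
```

```text
full inc [-2.929e-01 -9.290e-01 -5.200e-03 -3.000e-04  8.000e-04 -6.470e-02]
```

Request:
arm_command(increments=[[-0.04,-0.13,0,0,0,-0.01],[-0.11,-0.35,0,0,0,-0.025],[-0.19,-0.6,0,0,0,-0.04],[-0.26,-0.82,0,0,0,-0.055],[-0.29,-0.93,0,0,0,-0.065]])

```text
t: 6.22
tool_pos: [0.4404, -0.028, 0.4592]
orientation: [-3.138, 0.131, 0.003]
force: [0.1, -0.8, -2.3]
opening: 0.043
gripper_force: 39.7
```

```bash
python3 - <<'E'
from h import *
cmd([.41,.145,.45],tool(6.5,25))
E
```

```text
full inc [-0.2232 -0.8496  0.0469  0.0134  0.139  -0.0617]
```

Request:
arm_command(increments=[[-0.03,-0.12,0.01,0.002,0.02,-0.01],[-0.08,-0.32,0.02,0.005,0.05,-0.022],[-0.14,-0.54,0.03,0.008,0.085,-0.038],[-0.19,-0.74,0.04,0.011,0.12,-0.053],[-0.223,-0.85,0.047,0.0134,0.139,-0.062]])

```text
t: 6.85
tool_pos: [0.4101, 0.1447, 0.4495]
orientation: [-3.038, -0.174, -0.678]
force: [0.3, -0.2, -1.5]
opening: 0.0431
gripper_force: 39.7
```

```bash
python3 - <<'E'
from h import *
s=snap('scene','s4');d=snap('side','d4');w=snap('wrist','w4')
f=lambda i,x,y,w,h:cv2.resize(i[y:y+h,x:x+w,::-1],(400,300),interpolation=2)
cv2.imwrite('pics/v4.png',np.vstack([np.hstack([f(s['image'],140,30,240,180),f(d['image'],60,80,240,180)]),np.hstack([f(w['image'],0,0,512,384),f(w['image'],160,50,200,150)])]))
st=read_state();print(st['q'],st['dq'].__class__)
P,Rt=final([.745,.187],6.5); cmd(P,Rt); P,Rt=final([.745,.187],6.5,back=.03); cmd(P,Rt)
E
```

```text
[ 0.24397131 -0.58541367  2.05004774 -0.05937491  1.24549529  1.70738598] <class 'numpy.ndarray'>
full inc [-1.361e-01 -2.600e-02  5.465e-01  4.000e-04  1.114e-01  4.000e-04]
full inc [-2.721e-01 -2.600e-02  4.832e-01  4.000e-04  1.114e-01  4.000e-04]
```

View pics/v4.png

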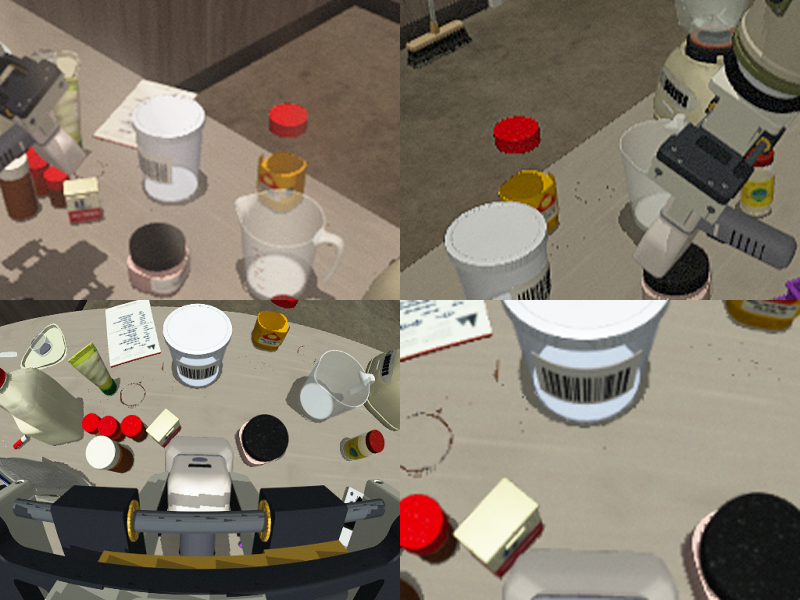

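```bash
python3 - <<'E'
from h import *
from scipy.optimize import least_squares
L=lambda n:pickle.load(open(f'pics/{n}.pkl','rb'))
s,d,w=L('s4'),L('d4'),L('w4')
S=lambda u,v:(140+u*.6,30+v*.6); D=lambda u,v:(60+(u-400)*.6,80+v*.6)
W=lambda u,v:(u*1.28,(v-300)*1.28); X=lambda u,v:(160+(u-400)/2,50+(v-300)/2)
def fit(Q):
    Q=np.array(Q)[:,:2];f=least_squares(lambda c:np.hypot(*(Q-c).T)-.059,[.74,.19]);print(f.x.round(4),f.fun.round(4));return f.x
a=fit([atz(s,*S(*p),.147) for p in[(132,117),(206,120),(169,95)]])
b=fit([atz(d,*D(*p),.147) for p in[(445,245),(549,243),(497,203),(497,284)]])
c=fit([atz(w,*W(*p),.147,True) for p in[(163,327),(232,327),(197,304),(197,349)]])
def cyl(o,dd,c,r=.053):
    a=dd[:2]@dd[:2];e=o[:2]-c;b=e@dd[:2];t=(-b-np.sqrt(b*b-a*(e@e-r*r)))/a
    p=o+t*dd; return p.round(4),np.degrees(np.arctan2(p[1]-c[1],p[0]-c[0]))%360-180
m=(a+b+c)/3; print('mean',m)
o,dd=ray(w,*X(587,381),True); t=(.076-o[2])/dd[2]; print('label ctr at z=.076',o+t*dd)
for e in(m,c):
    for p in[(534,356),(533,396),(641,352),(634,394),(587,359),(587,404)]: print(cyl(*ray(w,*X(*p),True),e))
# wrist gray edges along label row
g=w['image'][85:100,215:290].mean(2); print(g[5].astype(int))
E
```

```text
[0.7476 0.1847] [0.0015 0.0016 0.0004]
[0.7324 0.1996] [0.0009 0.0013 0.0149 0.0146]
[0.751  0.1868] [ 0.0003  0.0001 -0.0059 -0.0059]
mean [0.74367139 0.19034633]
label ctr at z=.076 [0.69736452 0.1796234  0.076     ]
(array([0.6977, 0.2166, 0.1047]), np.float64(-29.73714655665964))
(array([0.7028, 0.2241, 0.0331]), np.float64(-39.58275650360801))
(array([0.7203, 0.1428, 0.088 ]), np.float64(63.86336865962349))
(array([0.7195, 0.1432, 0.023 ]), np.float64(62.92211181755681))
(array([0.6919, 0.179 , 0.1163]), np.float64(12.385955634878911))
(array([0.6919, 0.179 , 0.0492]), np.float64(12.382336629223545))
(array([0.7098, 0.2201, 0.0847]), np.float64(-38.96679777011221))
(array([0.7194, 0.2293, 0.0011]), np.float64(-53.37004543522552))
(array([0.7216, 0.1427, 0.086 ]), np.float64(56.32154205780762))
(array([0.721 , 0.1431, 0.0202]), np.float64(55.58375169030762))
(array([0.6985, 0.1798, 0.1055]), np.float64(7.651493597413747))
(array([0.6985, 0.1798, 0.0364]), np.float64(7.647779625295669))
[163 161 160 162 161 122  89  91  90  91  93 110 215 214 136 110 103  66
  61  98  37  57  74  32  41  95  71  20  54  36  99  64  89  28  59 116
  78  23  88  26  68 110  80  78  88  72 103  72  44  24  52  50  92  80
  29  58  98  30  33 113 110 114 173 211 179  94  89  92  89 127 161 160
 160 160 160]
```

```bash
python3 - <<'E'
from h import *
P,Rt=final([.748,.186],7,back=.03); cmd(P,Rt); P,Rt=final([.748,.186],7); cmd(P,Rt)
E
```

```text
full inc [-0.259  -0.0043  0.4893  0.002   0.1114 -0.0019]
full inc [-0.123  -0.0055  0.5526  0.002   0.1114 -0.0019]
```

Request:
arm_command(increments=[[-0.05,0,0.08,0,0.02,0],[-0.1,0,0.18,0.001,0.045,0],[-0.16,0,0.3,0.001,0.07,-0.001],[-0.22,-0.002,0.42,0.002,0.095,-0.002],[-0.259,-0.004,0.489,0.002,0.111,-0.002]])

```text
t: 7.62
tool_pos: [0.4052, 0.1418, 0.3375]
orientation: [-2.859, -0.169, -1.181]
force: [-0.3, -0.2, -2.0]
opening: 0.043
gripper_force: 39.7
```

```bash
python3 - <<'E'
from h import *
st=read_state();print(st['q'])
P,Rt=final([.748,.186],7); cmd(P,Rt)
E
```

```text
[ 0.26319072 -0.74379798  2.41475917 -0.16062023  0.69890719  1.79710126]
full inc [ 0.1101 -0.0111  0.0989  0.0012  0.0006 -0.0008]
```

Request:
arm_command(increments=[[0.02,-0.002,0.02,0,0,0],[0.05,-0.005,0.045,0,0,0],[0.08,-0.008,0.07,0.001,0,0],[0.1,-0.01,0.09,0.001,0,0],[0.11,-0.011,0.099,0.001,0.0006,-0.0008]])

```text
t: 8.25
tool_pos: [0.4352, 0.1489, 0.3422]
orientation: [-2.852, -0.177, -1.186]
force: [0.4, -0.4, -2.3]
opening: 0.0431
gripper_force: 39.7
```

```bash
python3 - <<'E'
from h import *
s=snap('scene','s5');d=snap('side','d5');w=snap('wrist','w5')
f=lambda i,x,y,w,h:cv2.resize(i[y:y+h,x:x+w,::-1],(400,300),interpolation=2)
cv2.imwrite('pics/v5.png',np.vstack([np.hstack([f(s['image'],150,40,160,120),f(d['image'],70,120,160,120)]),np.hstack([f(w['image'],0,0,512,384),f(w['image'],160,20,200,150)])]))
st=read_state();print(st['q'])
P,Rt=final([.748,.186],7); cmd(P,Rt)
# expected nose / label in views
Rm=R.from_rotvec(st['orientation']);nose=st['tool_pos']+Rm.apply([0,0,.167+.105]);butt=st['tool_pos']+Rm.apply([-.108,0,.167-.008]);print('nose',nose,'butt',butt)
for n,c,x,y,o in(('s',s,150,40,0),('d',d,70,120,400)):
  for p in(nose,butt,[.6954,.1795,.076]):
    u,v=proj(c,p);print(n,round((u-x)*2.5+o),round((v-y)*2.5))
E
```

```text
[ 0.25768249 -0.62084699  2.33775796 -0.15655263  0.64694306  1.79099922]
full inc [-0.0119  0.0069  0.0079 -0.0006 -0.0009  0.0003]
nose [0.62604767 0.172906   0.15004104] butt [0.47097062 0.15355671 0.15315783]
s 150 201
s 37 279
s 200 224
d 649 289
d 834 349
d 586 330
```

View pics/v5.png

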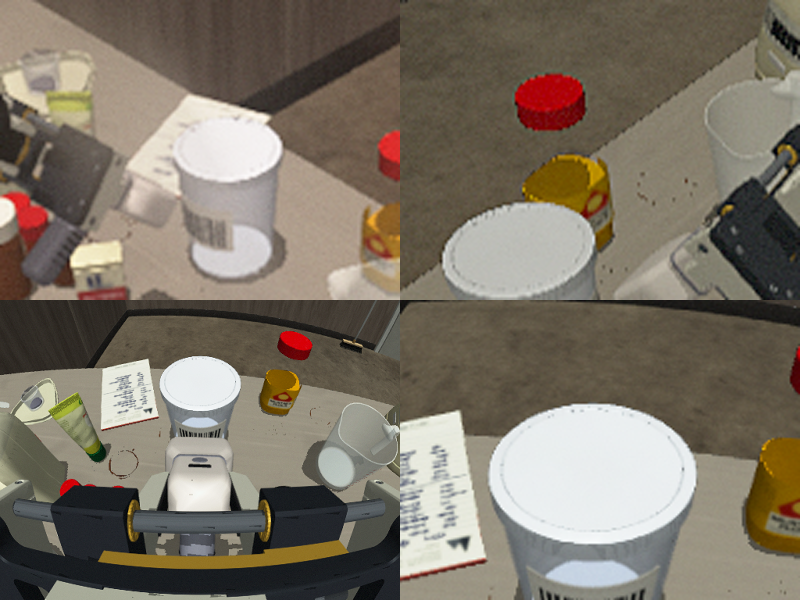

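Request:
arm_command(increments=[[-0.006,0.003,0.004,0,0,0],[-0.01,0.006,0.007,0,0,0],[-0.01,0.006,0.007,0,0,0],[-0.01,0.006,0.007,0,0,0],[-0.01,0.006,0.007,0,0,0]])

```text
t: 9.02
tool_pos: [0.4344, 0.1476, 0.3397]
orientation: [-2.851, -0.177, -1.187]
force: [-0.4, 0.6, -2.7]
opening: 0.0432
gripper_force: 39.7
```

```bash
python3 - <<'E'
from h import *
s=snap('scene','s6');d=snap('side','d6');w=read_camera('wrist');print(w['cx'])
st=read_state();P,Rt=final([.748,.186],7); cmd(P,Rt)
Rm=R.from_rotvec(st['orientation'])*F
nose=st['tool_pos']+Rm.apply([0,0,-.272]); n=np.array([np.cos(.122),np.sin(.122),0]);t=np.array([-n[1],n[0],0])
hood=[nose+Rm.apply([a*.02,b*.033,0]) for a,b in((1,1),(1,-1),(-1,-1),(-1,1))]
print('beam',Rm.apply([0,0,-1]),'nose',nose,st['dq'].round(3))
can=np.array([.748,.186,0])
lab=[can+.053*(-n*np.cos(a)+t*np.sin(a))+[0,0,z] for a,z in((-.755,.106),(-.755,.046),(0,.046),(0,.106),(.755,.106),(.755,.046))]
lid=[can+.059*np.array([np.cos(a),np.sin(a),0])+[0,0,.148] for a in np.arange(0,6.28,.3)]
out=[]
for c,x,y in((s,190,70),(d,80,160)):
    k=5;i=cv2.resize(c['image'][y:y+100,x:x+80,::-1],(400,500),interpolation=2)
    for L,col in((hood,(0,0,255)),(lab,(0,160,0)),(lid,(255,0,0))):
        for p in L:
            u,v=proj(c,p);cv2.circle(i,(int((u+.5-x)*k),int((v+.5-y)*k)),3,col,-1)
    out.append(i)
cv2.imwrite('pics/v6.png',np.hstack(out))
E
```

```text
254.3248101743937
full inc [-0.0026  0.0008  0.0016 -0.0006 -0.0011  0.0003]
beam [ 0.70394486  0.08831081 -0.7047431 ] nose [0.6259003  0.1716697  0.14795336] [ 0.001  0.002  0.002 -0.001 -0.001  0.002]
```

View pics/v6.png

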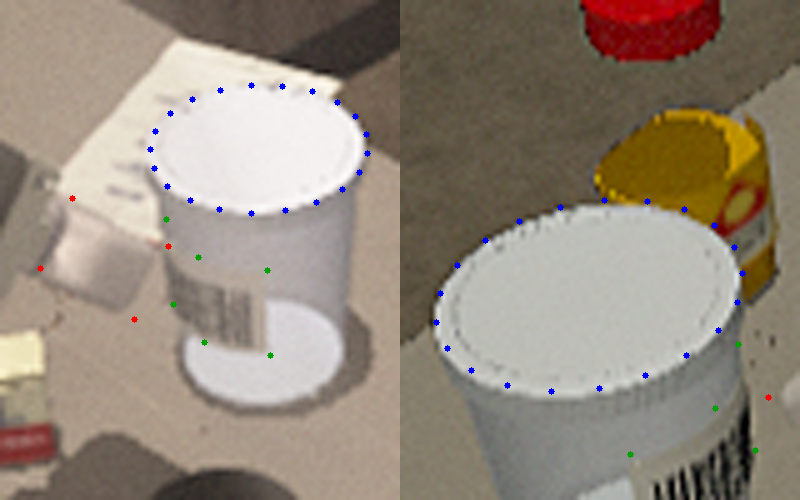

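The overlay fits. The lid and label marks fall on the canister in both views, and the hood is within about 3 mm of where I predicted. The scanner is steady in free air, with the beam at 45° and the nose about 10 cm off.

```bash
python3 -c "
from plant import *
print(close_job())"
```

```text
the job is handed in; nothing more can be done
None
```

I drew the scanner straight up out of the black holster and handed the job in with it held steady on the middle of the canister's label, handle down, at a 45° slant and about 10 cm away. The canister, jug and jars were not touched, and the purple look-alike was left alone; the judge's verdict was not shown.

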